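# Reseat a slide under its stage clip

### The job

The slide under the spring clip has slipped back from its end stop. Swing the clip clear of the slide, push the slide along its channel until it presses lightly but surely against the end stop, then swing the clip back square across the slide, ease it down so that its toe presses on the slide's rear end, and let go. Be gentle: do not ram the slide into the stop or force the clip into the slide's edge (it has to rise over it), and leave the things round about where they are.

Things in the scene. Friction and masses are not known exactly. Their poses are not given: they have to be found in the camera images.
- stage: Fixed grey plate, 180 (x) x 220 (y) x 12 mm, on the worktop. Origin at the centre of its underside, z up; its top, the bed, is 12 mm above it. The slide's channel runs along stage y, centre line at stage x = +20 mm, between two guide rails 4 mm high (44 mm apart, stage y +1 to +49 mm); its rear (-y) end is open.
- stop: Fixed steel end stop at the channel's +y end, 36 x 22 x 16 mm; origin at the bottom centre of its -y face (stage x +20, y +62, z +12 mm), axes as the stage's. A rigid pad, 30 wide, 11 mm high, stands out of it to -y; how far is not measured: its face, which the slide must meet, lies 6 to 18 mm before the block's -y face.
- slide_center (a point): Centre (half-way up) of the loose slide: a white frame with a glass window, 40 (x) x 80 (y) x 8 mm, 0.1 to 0.17 kg, flat on the bed, axes roughly the stage's. It starts 10 to 30 mm short of the stop pad, under the clip; home, its centre lies at stage y = +4 to +16 mm.
- pivot (a point): Foot of the clip's upright pivot screw on the bed (stage x -65, y -10, z +12 mm). The screw head's top is 20 mm above the bed.
- clip_knob (a point): Centre of the clip's upright round steel knob, 12 mm diameter, to pinch, lift and swing the clip by. It stands free from 14 to 37 mm above the bed, on the 14 mm wide blade, 50 mm from the pivot axis. This point is 25 mm above the bed with the clip at rest off the slide, about 2 mm higher with the clip on the slide.
- clip_blade: Springy steel blade; origin on the pivot axis 11.5 mm above the bed, x along the blade to the toe, y across it. It can be tipped up about its pivot end, so that the toe rises up to 13 mm and the knob up to 8 mm; the spring presses down with about 5 N at the toe or 9 N at the knob, growing little with the lift, and resists fast lifting a little.
- clip_toe (a point): Middle of the underside of the clip's toe, 85 mm from the pivot axis: a flat pad, its two side edges turned up by 5 mm, 31 mm wide in all, 18 mm long. At rest off the slide it is 5 mm above the bed, 3 mm lower than the slide's top: it must ride up or be lifted by the knob to pass onto the slide.
- clip_swing (a joint): Swing of the clip about its pivot screw, rad: 0 = blade along stage +x, square across the channel, toe on the slide's rear part; grows clockwise from above, as the toe swings to stage -y, off the slide's rear end. Stops at -0.2 and +1.5; above about 0.9 the channel's rear end is clear for pushing. Stays where it is left.
- vial: Bystander: small screw-capped glass vial, 23 x 46 mm, standing on the stage's right far corner; origin at its foot.
- hex_key: Bystander: bent hexagonal key, 25 x 67 x 4 mm, lying on the stage's near left part; origin under its centre.
- screwdriver: Bystander: screwdriver, 187 mm long, lying on the worktop; origin under its centre.
- tape_roll: Bystander: roll of tape, 72 mm across, 19 mm high, lying on the worktop; origin under its centre.
- beaker: Bystander: small beaker, 54 mm across, 67 mm high, on the worktop; origin at its foot.
There are look-alikes about, which are no part of the job. Of the things shaped like the part that bears slide_center, the white one is meant.

How it is judged:
By the outcome, as a careful person would: the job done as asked, in the order asked, and still so for the second after the job is handed in, with the robot touching nothing.
It also fails if it takes over 67 s, if anything falls off the work surface, if the arm or the gripper's body presses on something with over 40 N, if the wrist force passes 120 N, or if a joint passes its speed limit or range.

### The arm

A 6-joint arm with a two-finger parallel gripper is mounted at the origin on a cart in front of the work surface, level with it; the furniture and walls round the work are solid. World frame = base frame: x ahead of the robot, y to its left, z up, the work surface at z = 0. Lengths are in mm, angles in rad, forces in N, time in s.
With the tool pointing down it reaches from about 350 to 775 mm from the base axis. Payload 7.3 kg.
Tool frame: the origin (TCP) lies at the very end of the fingers, on their centre line; the grasp point (between the pads) lies 19 mm behind it; x points along the fingers, z is the direction in which the jaws open and shut, and the axes are right-handed (so a half turn about x gives the same grasp; the last joint's range is limited). The gripper opens to 92 mm and grips with 3 to 60 N. Pads are 19 mm wide; open, the fingers measure 130 mm over their backs; the gripper's body (75 mm by 190 mm) begins 47 mm behind the grasp point.
Start: joints at [-1.484, 0.342, 1.524, -0, 1.275, -0.146], TCP at [121.14, -510.852, 226.741] pointing down, gripper open.
Joint ranges: [-2.53, 2.53], [-0.77, 2.02], [0.04, 2.7], [-1, 4.14], [0.28, 2.66], [-3.11, 3.11]. Speed limits (rad/s): [2.57, 2.57, 3.14, 3.14, 3.14, 3.14].

### API

Orientations are given as [roll, pitch, yaw] about the fixed x, y, z axes, in that order (R = Rz(yaw) Ry(pitch) Rx(roll)).
In Python, from plant import * gives the robot as it stands.
- The arm moves only by the tool carry_out, never from a script. Its argument "rows" is a list of rows, each a list of 4 numbers: the shift along the world's x, y, z in mm, then the turn about the world's z in degrees. In form: [[x, y, z, twist], ...]. A call has 1 to 20 rows; each row is the pose to reach, as a shift and turn from the pose measured when the call began; what a row does not reach only later rows make up. A row lasts 1/12 s, in which the tool goes at most 41.7 mm and 7.16 degrees, less where a joint would pass 70% of its speed; a pose out of reach is approached as far as the arm can. A call with a gripper value outside its range is refused whole. "hand" is the finger opening in mm, from 0 to 91.8, set as the call begins (left out, the last holds). The fingers move at their own pace and stop on an object; the grip force is fixed at half the most. Time passes only in rows, so rows that repeat a pose let the fingers close. It gives the time, the measured TCP pose, the force and the opening at its end, in the units of the state.
- get_obs(): the state, without advancing time (a new reading comes with each control period).
- capture(name): name is "scene" or "top" or "wrist"; returns the picture (384x512x3 uint8, red, green, blue); there is no depth.
- camera_info(name): a dict with "camera_matrix" (3x3 intrinsics, pixels), "dist" ([k1, k2, p1, p2, k3] as OpenCV has them; the pictures are not rectified), "pose" (4x4, takes a point from camera to world coordinates); the wrist camera has in their place "mount" (4x4, takes a point from camera to tool coordinates, whose origin is the TCP and whose axes are the tool frame's). Camera axes: x right, y down, z forward; pixel columns grow to the right and rows downward; lengths in mm; the calibration is good to about 2 mm. A picture is of the moment at which its call begins: read the wrist's pose just before it. camera_info takes no time and is no camera call.
- close_job(): hands the job in, once; it reports no verdict.
The state is a dict: "time": time; "joint_positions": joint angles; "dq": joint speeds; "tau": joint torques, N m; "tool_pos": TCP position; "tcp_rot": TCP orientation; "contact_force": force on the tool from outside, world axes, zero at the start; "moment": the same for the moment, N m; "grip_width": finger opening in mm.
Only numpy, scipy, OpenCV 4.12 (cv2) and the standard library are available. Lean on these libraries where they do the work, as an engineer would, in place of code of your own. Each camera call takes 0.05 s, during which the arm holds its last target. There are 200 camera calls.

## Working session

There is one attempt and no reset: what is moved stays moved. The work goes in short steps, Python scripts to look and compute and a tool call to move; the robot and the scene stay as the last step left them, time stands still between calls to the robot, and variables do not carry over. Pictures are saved under pics/ and viewed, about 8 in all and at most 12, crops included, and the job is handed in when it is done.

Besides the shell and the picture viewer there is one more tool, called after "Call:" as name(argument=value, ...) on one line, values as JSON. carry_out: Moves the arm, as the interface text tells. Its arguments: {"type":"object","properties":{"rows":{"type":"array"},"hand":{"type":"number"}},"required":["rows"]}

```bash
mkdir -p pics; python3 - <<'E'
from plant import *
import cv2
o=get_obs();print(o)
for n in("top","scene"):
    cv2.imwrite(f"pics/{n}0.png",cv2.resize(capture(n)[:,:,::-1],(800,600),interpolation=cv2.INTER_CUBIC))
    i=camera_info(n);print(n,i["camera_matrix"],i["dist"],i["pose"])
i=camera_info("wrist");print(i)
E
```

```text
{'time': 0.0, 'joint_positions': array([-1.48401093e+00,  3.42708156e-01,  1.52499727e+00, -1.80503854e-05,
        1.27539174e+00, -1.46040723e-01]), 'dq': array([ 0.00068696,  0.00125563,  0.00173912,  0.00144457, -0.00079712,
       -0.0003011 ]), 'tau': array([ 4.20894594e-04, -4.31240952e+01, -2.44216257e+01,  7.18799606e-02,
        5.60735771e-02, -1.18567600e-04]), 'tool_pos': array([ 121.09303486, -510.43589999,  226.05941158]), 'tcp_rot': array([3.00702401, 1.56929172, 1.66905907]), 'contact_force': array([ 0.40511216, -0.13256496, -0.23887259]), 'moment': array([-0.02252167, -0.01190423,  0.02685054]), 'grip_width': 92.03871897596545}
top [[483.91950246   0.         253.0855195 ]
 [  0.         483.91950246 195.71126708]
 [  0.           0.           1.        ]] [-0.07807216  0.          0.          0.          0.        ] [[-1.63559833e-02 -9.83404155e-01  1.80689649e-01  3.05192354e+02]
 [-9.99672108e-01  1.96444222e-02  1.64247709e-02  8.13931239e+01]
 [-1.97017317e-02 -1.80361759e-01 -9.83403009e-01  1.59524827e+03]
 [ 0.00000000e+00  0.00000000e+00  0.00000000e+00  1
[... 385 characters left out ...]
06807e-01  6.36018540e+02]
 [ 0.00000000e+00  0.00000000e+00  0.00000000e+00  1.00000000e+00]]
{'camera_matrix': array([[281.08884006,   0.        , 254.3138083 ],
       [  0.        , 281.08884006, 190.60993002],
       [  0.        ,   0.        ,   1.        ]]), 'dist': array([-0.06849966,  0.        ,  0.        ,  0.        ,  0.        ]), 'mount': array([[-7.08210580e-04, -2.56352095e-01,  9.66583210e-01,
        -1.58707277e+02],
       [ 1.00146431e-03, -9.66583150e-01, -2.56351345e-01,
         6.80681416e+01],
       [ 9.99999248e-01,  7.86447849e-04,  9.41271885e-04,
        -2.11474916e-01],
       [ 0.00000000e+00,  0.00000000e+00,  0.00000000e+00,
         1.00000000e+00]])}
```

View pics/top0.png

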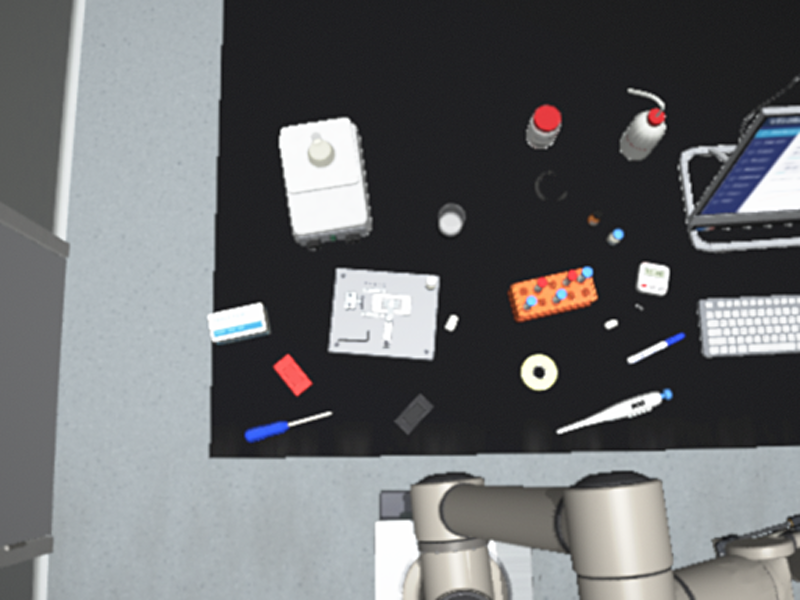

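```bash
python3 - <<'E'
from plant import *
import cv2
im=capture("top")[:,:,::-1]
cv2.imwrite("pics/topc.png",cv2.resize(im[165:235,205:287],None,fx=8,fy=8,interpolation=cv2.INTER_CUBIC))
E
```

```text
(no output)
```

View pics/topc.png

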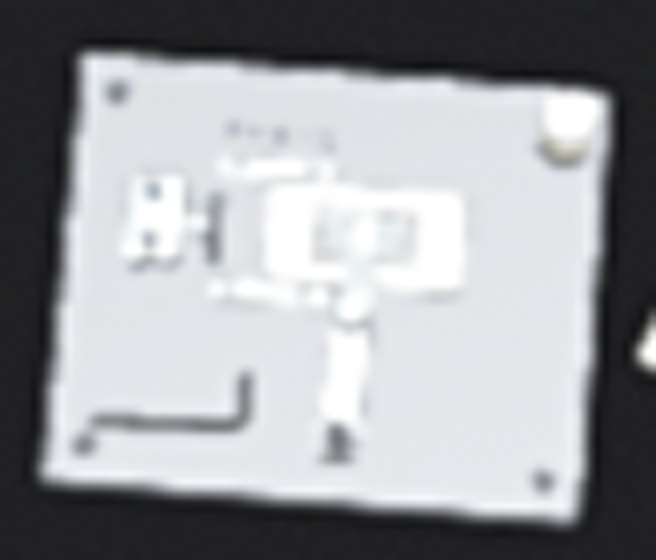

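The crop shows the stage corners at (80,52), (610,92), (578,522), (42,482), with the pivot near (338,440), the knob at (352,303) and the slide spanning (265..465, 190..295).

```bash
cat > h.py <<'E'
from plant import *
import numpy as np, cv2
from scipy.spatial.transform import Rotation as R
def campose(n):
    i=camera_info(n)
    if n!="wrist": return i,np.array(i["pose"])
    o=get_obs();T=np.eye(4);T[:3,:3]=R.from_euler('xyz',o["tcp_rot"]).as_matrix();T[:3,3]=o["tool_pos"]
    return i,T@i["mount"]
def back(uv,z,n,P=None):
    i,Q=campose(n);P=Q if P is None else P
    p=cv2.undistortPoints(np.array(uv,float).reshape(-1,1,2),i["camera_matrix"],i["dist"]).reshape(-1,2)
    d=np.c_[p,np.ones(len(p))]@P[:3,:3].T
    return P[:3,3]+d*((z-P[2,3])/d[:,2])[:,None]
def proj(X,n,P=None):
    i,Q=campose(n);P=Q if P is None else P
    T=np.linalg.inv(P)
    return cv2.projectPoints(np.array(X,float).reshape(-1,3),cv2.Rodrigues(T[:3,:3])[0],T[:3,3],i["camera_matrix"],i["dist"])[0].reshape(-1,2)
E
python3 - <<'E'
from h import *
f=lambda c:(np.array(c)+.5)/8-.5+[205,165]
W=back(f([(80,52),(610,92),(578,522),(42,482)]),12,"top")[:,:2]
S=np.array([(90,110),(90,-110),(-90,-110),(-90,110)])
print(W,np.linalg.norm(np.roll(W,1,0)-W,axis=1))
c=W.mean(0);a=W-c
th=np.arctan2((S[:,0]*a[:,1]-S[:,1]*a[:,0]).sum(),(S*a).sum());print("stage",c,th,np.degrees(th))
M=np.array([[np.cos(th),-np.sin(th)],[np.sin(th),np.cos(th)]])
for n,uv,z in(("knob",(352,303),49),("sl",(265,238),20),("sr",(465,243),20),("pivot",(338,440),32),("padface",(205,225),20)):
    w=back(f([uv]),z,"top")[0,:2];print(n,w,(w-c)@M)
print("home-ish pts", c+M@[20,0], "knob0",c+M@[-15,-10],"base dist",np.linalg.norm(c+M@[-15,-10]))
E
```

```text
[[683.03024941 236.12902066]
 [661.1407847   13.87520989]
 [480.72862     31.79884826]
 [501.34256393 252.21089771]] [182.39803131 223.32914066 181.30031987 221.37390592]
stage [581.56055451 133.50349413] -0.0948871660198075 -5.436634142892127
knob [567.42713299 122.24300069] [-13.00296991 -12.54890792]
sl [600.35916198 158.65885322] [16.33070307 26.82327107]
sr [596.59574082  75.87882331] [ 20.42719225 -55.94094504]
pivot [513.86242773 129.22555911] [-66.98828053 -10.67273949]
padface [606.3424906 183.5040085] [19.9331659  52.12355218]
home-ish pts [601.4705863  131.60859727] knob0 [565.68058224 124.96965088] base dist 579.320235066901
```

```bash
python3 - <<'E'
from h import *
o=get_obs();m=R.from_euler('xyz',o["tcp_rot"]).as_matrix();print(m.round(3)); print(np.degrees(np.arctan2(m[1,2],m[0,2])))
E
```

```text
[[-0.     0.973  0.231]
 [ 0.001  0.231 -0.973]
 [-1.     0.    -0.001]]
-76.66355746304188
```

View pics/scene0.png

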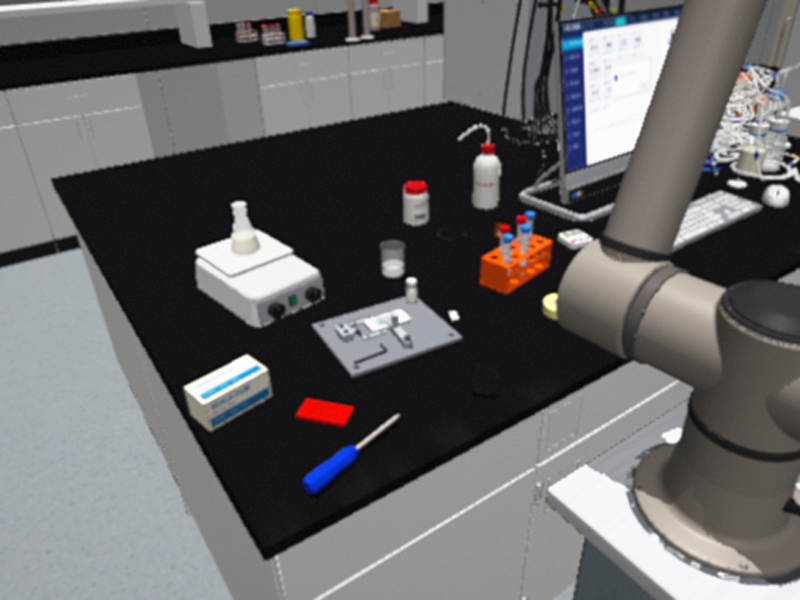

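Call:
carry_out(rows=[[10,14,0,5],[28,40,0,12],[50,71,0,19],[72,102,0,26],[94,133,0,33],[116,165,0,40],[138,196,0,47],[160,228,0,54],[182,259,0,61],[204,290,0,68],[226,322,0,75],[248,353,0,82],[270,385,0,89],[292,416,0,96],[314,448,0,103],[336,479,0,110],[358,510,0,117],[380,542,0,124],[402,573,0,131],[418,597,0,138]], hand=40)

```text
time: 1.82
tool_pos: [540.2, 89.1, 225.8]
tcp_rot: [2.627, 1.57, -2.578]
contact_force: [-0.2, -0.6, 0.8]
grip_width: 39.9
```

Call:
carry_out(rows=[[8,12,-15,6],[18,24,-40,12],[26,35,-70,18],[26,35,-100,23.3],[26,35,-116,23.3],[26,35,-116,23.3],[26,35,-116,23.3]])

```text
time: 2.4
tool_pos: [565.7, 124.1, 109.2]
tcp_rot: [1.989, 1.568, -2.81]
contact_force: [1.2, 0.1, -0.3]
grip_width: 40.4
```

```bash
python3 - <<'E'
from h import *
o=get_obs();print(o["tool_pos"],o["contact_force"])
i,P=campose("wrist");np.save("P1.npy",P)
im=capture("wrist")[:,:,::-1].copy();cv2.imwrite("pics/w1raw.png",im)
cv2.imwrite("pics/w1.png",cv2.resize(im,(800,600),interpolation=cv2.INTER_CUBIC))
E
```

```text
[565.74564041 124.1089061  109.19079472] [ 1.24844405  0.06711747 -0.28947914]
```

View pics/w1.png

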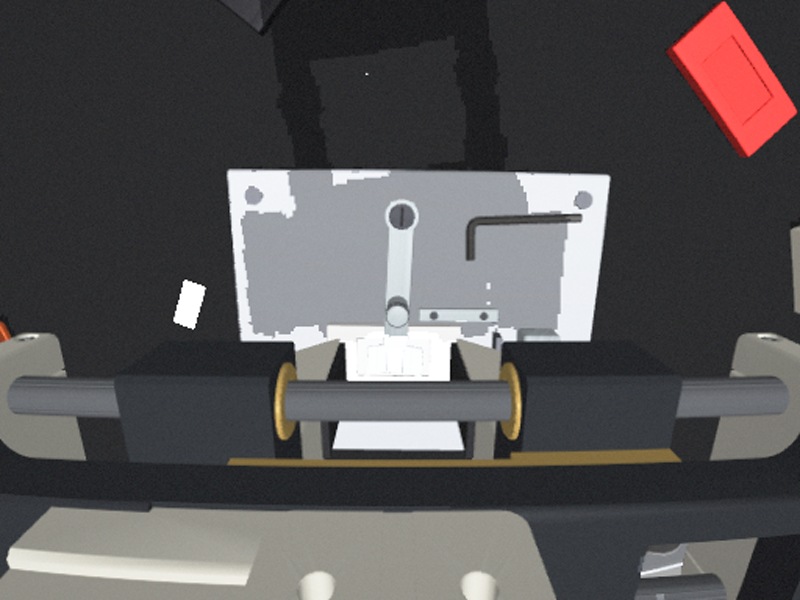

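Wrist view: the knob top is at (397,306), the pivot screw at (401,216), and the near stage corners are at (229,170) and (608,176).

```bash
python3 - <<'E'
from h import *
P=np.load("P1.npy");f=lambda c:(np.array(c)+.5)/1.5625-.5
for n,uv,z in(("knobtop",(397,304),51),("pivot",(401,216),32),("cR",(229,170),12),("cL",(608,176),12)):
    print(n,back(f([uv]),z,"wrist",P)[0].round(1))
c=np.array([581.56,133.5]);th=-.0949;M=np.array([[np.cos(th),-np.sin(th)],[np.sin(th),np.cos(th)]])
print("exp piv",c+M@[-65,-10],"knob",c+M@[-15,-10],"corners",c+M@[-90,-110],c+M@[-90,110])
E
```

```text
knobtop [556.8 124.4  51. ]
pivot [514.  130.2  32. ]
cR [480.7  34.9  12. ]
cL [502.1 250.3  12. ]
exp piv [515.90489953 129.7042415 ] knob [565.67991821 124.96636055] corners [481.54162829  32.52314463] [502.38830448 251.5332268 ]
```

Call:
carry_out(rows=[[-1,0.3,-20,0],[-1,0.3,-45,0],[-1,0.3,-65,0],[-1,0.3,-75,0],[-1,0.3,-79,0],[-1,0.3,-79,0],[-1,0.3,-79,0]], hand=30)

```text
time: 3.03
tool_pos: [566.7, 124.4, 33.0]
tcp_rot: [-1.648, 1.568, -0.164]
contact_force: [0.2, 0.9, 0.1]
grip_width: 30.0
```

Call:
carry_out(rows=[[0,0,0,0],[0,0,0,0],[0,0,0,0],[0,0,0,0],[0,0,0,0]], hand=8)

```text
time: 3.45
tool_pos: [567.4, 124.2, 33.9]
tcp_rot: [-1.658, 1.566, -0.175]
contact_force: [-0.7, -3.0, 6.0]
grip_width: 10.9
```

Call:
carry_out(rows=[[0,0,0,0],[0,0,1,0],[0,0,1,0],[0,0,2,0],[0,0,3,0],[0,0,4,0],[0,0,4,0],[0,0,4,0]])

```text
time: 4.12
tool_pos: [566.2, 124.2, 37.0]
tcp_rot: [-2.033, 1.569, -0.549]
contact_force: [1.1, -1.0, -15.2]
grip_width: 10.9
```

```bash
python3 - <<'E'
from h import *
o=get_obs();print(o["tool_pos"],o["contact_force"],o["moment"],o["joint_positions"])
i,P=campose("wrist");np.save("P2.npy",P)
im=capture("wrist")[:,:,::-1].copy()
cv2.imwrite("pics/w2.png",cv2.resize(im[60:260,120:390],None,fx=2.9,fy=2.9,interpolation=cv2.INTER_CUBIC))
E
```

```text
[566.17619664 124.2036829   37.01939719] [  1.07014195  -1.03230494 -15.16841064] [ 0.09248031 -0.31307463 -0.00194903] [ 8.43229675e-02  6.46864867e-01  1.59230307e+00 -1.29416321e-03
  9.01044421e-01 -1.39874026e+00]
```

View pics/w2.png

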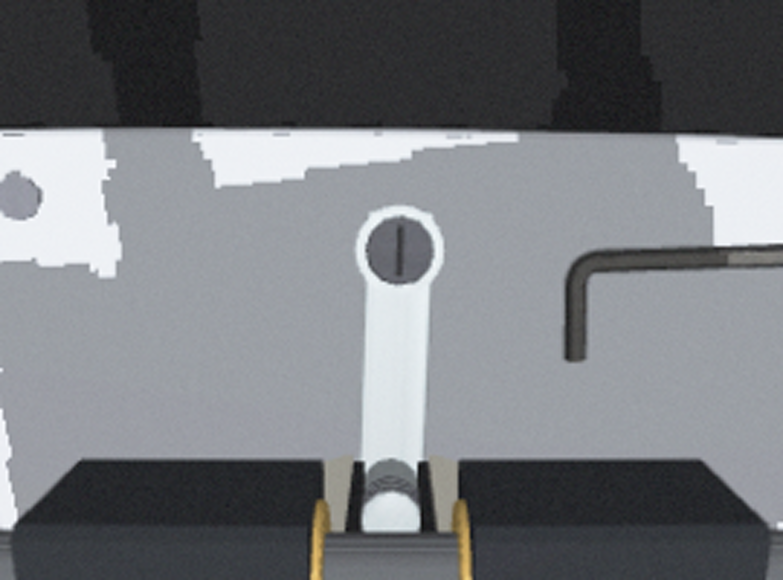

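Call:
carry_out(rows=[[0,0,0.5,0],[-0.3,-2.1,0.5,-2.5],[-0.6,-4.3,0.5,-5],[-1.7,-8.6,0.5,-10],[-3,-12.7,0.5,-15],[-4.8,-16.7,0.5,-20],[-4.8,-16.7,0.5,-20]])

```text
time: 4.75
tool_pos: [560.7, 107.0, 37.3]
tcp_rot: [-2.863, 1.569, -1.732]
contact_force: [0.4, -0.4, -14.6]
grip_width: 11.0
```

Call:
carry_out(rows=[[-0.7,-1.7,0.3,-2.5],[-1.4,-3.4,0.3,-5],[-3.8,-7,0.3,-10],[-6.5,-10.5,0.3,-15],[-9.5,-13.7,0.3,-20],[-12.8,-16.6,0.3,-25],[-16.3,-19.2,0.3,-30],[-20,-21.5,0.3,-35],[-24,-23.4,0.3,-40],[-28,-25,0.3,-45],[-28,-25,0.3,-45],[-28,-25,-1,-45],[-28,-25,-2.5,-45],[-28,-25,-4,-45],[-28,-25,-5,-45],[-28,-25,-5,-45],[-28,-25,-5,-45]])

```text
time: 6.17
tool_pos: [534.1, 81.4, 33.5]
tcp_rot: [-1.154, 1.568, -0.806]
contact_force: [-1.2, -5.1, -4.3]
grip_width: 10.8
```

Call:
carry_out(rows=[[0,0,-1,0],[0,0,-1.5,0],[0,0,-1.5,0],[0,0,-1.5,0]])

```text
time: 6.5
tool_pos: [535.0, 81.3, 32.7]
tcp_rot: [-0.823, 1.567, -0.474]
contact_force: [-1.3, -3.9, -1.5]
grip_width: 10.8
```

Call:
carry_out(rows=[[0,0,0,0],[0,0,0,0],[0,0,0,0],[0,0,3,0],[0,0,15,0],[0,0,40,0],[0,0,75,0],[0,0,110,0],[0,0,120,0],[0,0,120,0]], hand=30)

```text
time: 7.33
tool_pos: [537.1, 81.6, 156.4]
tcp_rot: [-0.486, 1.559, -0.137]
contact_force: [0.8, -0.4, -0.9]
grip_width: 30.2
```

```bash
python3 - <<'E'
from h import *
o=get_obs();print(o["tool_pos"],o["contact_force"],o["joint_positions"])
m=R.from_euler('xyz',o["tcp_rot"]).as_matrix();print(np.degrees(np.arctan2(m[1,2],m[0,2])))
i,P=campose("wrist");np.save("P3.npy",P)
w=capture("wrist")[:,:,::-1].copy()
t=capture("top")[:,:,::-1]
cv2.imwrite("pics/w3.png",np.hstack([cv2.resize(w,(480,360)),cv2.resize(t[165:235,215:277],(319,360),interpolation=cv2.INTER_CUBIC)]))
E
```

```text
[537.09316885  81.57858251 156.35638128] [ 0.80535107 -0.39476664 -0.88369368] [ 0.01063742  0.43459373  1.58820753 -0.00189508  1.10737672 -0.33804287]
20.02746788021431
```

View pics/w3.png

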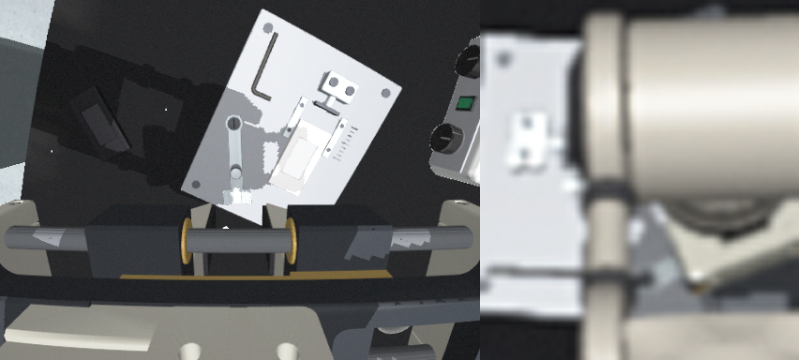

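```bash
python3 - <<'E'
from h import *
i,P=campose("wrist");np.save("P3.npy",P)
w=capture("wrist")[:,:,::-1].copy()
cv2.imwrite("pics/w4.png",cv2.resize(w[65:240,225:400],None,fx=3.4,fy=3.4,interpolation=cv2.INTER_CUBIC))
E
```

```text
(no output)
```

View pics/w4.png

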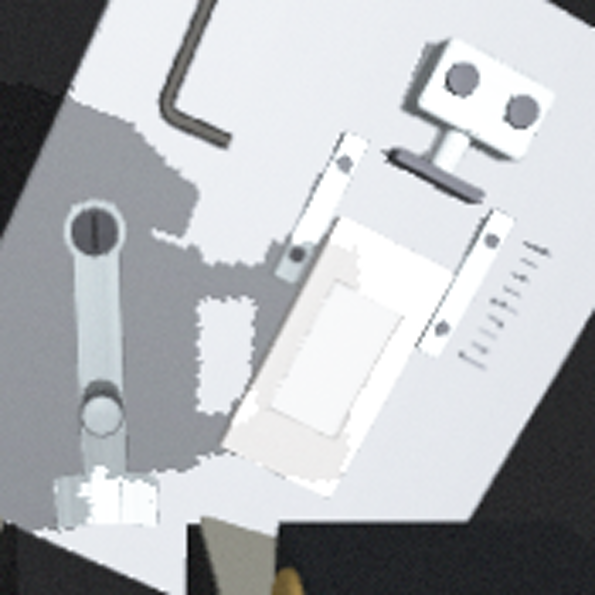

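Slide top corners read (334,218), (452,275), (330,495), (224,445). The pad is (388,152)–(485,200), the pivot (94,231) and the knob top (102,415). The clip stands well clear.

```bash
python3 - <<'E'
from h import *
P=np.load("P3.npy");f=lambda c:(np.array(c)+.5)/3.4-.5+[225,65]
c=np.array([581.56,133.5]);th=-.0949;M=np.array([[np.cos(th),-np.sin(th)],[np.sin(th),np.cos(th)]])
for n,uv,z in(("FL",(334,218),20),("FR",(452,275),20),("RR",(330,495),20),("RL",(224,445),20),("padL",(387,157),23),("padR",(480,203),23),("pivot",(94,231),32),("knob",(102,415),49)):
    w=back(f([uv]),z,"wrist",P)[0,:2];print(n,w.round(1),((w-c)@M).round(1))
print("pushstart",c+M@[20,-75],"end",c+M@[20,-30],"dir",M@[0,1])
E
```

```text
FL [580.7 158.4] [-3.2 24.7]
FR [621.6 155.5] [37.8 25.7]
RR [614.6  77.5] [ 38.2 -52.6]
RL [576.   81.4] [ -0.6 -52.4]
padL [587.7 180. ] [ 1.7 46.9]
padR [619.4 177.8] [33.4 47.7]
pivot [514.3 130.5] [-66.7  -9.3]
knob [533.6  84.2] [-43.  -53.6]
pushstart [594.36318604  56.94231961] end [598.6272789  101.73983641] dir [0.09475762 0.99550037]
```

Call:
carry_out(rows=[[15,-8,0,-6],[35,-18,0,-13],[52,-26,-10,-20],[57,-29,-30,-25.4],[57,-29,-60,-25.4],[57,-29,-90,-25.4],[57,-29,-112,-25.4],[57,-29,-122,-25.4],[57,-29,-122,-25.4],[57,-29,-122,-25.4]], hand=0)

```text
time: 8.32
tool_pos: [590.7, 52.5, 28.6]
tcp_rot: [-2.02, 1.568, -2.114]
contact_force: [0.1, 0.1, 0.2]
grip_width: 0.2
```

```bash
python3 - <<'E'
from h import *
o=get_obs();print(o["tool_pos"],o["contact_force"],o["grip_width"])
m=R.from_euler('xyz',o["tcp_rot"]).as_matrix();print(np.degrees(np.arctan2(m[1,2],m[0,2])))
c=np.array([581.56,133.5]);th=-.0949;M=np.array([[np.cos(th),-np.sin(th)],[np.sin(th),np.cos(th)]])
print((o["tool_pos"][:2]-c)@M)
E
```

```text
[590.7215138   52.46195399  28.63726486] [0.14236101 0.0854307  0.24229326] 0.23088574145853707
-5.380940733484561
[ 16.7992627  -79.80528183]
```

Call:
carry_out(rows=[[3,0,0,0],[3,0,0,0],[3,0,0,0],[3,0,0,0]])

```text
time: 8.65
tool_pos: [594.3, 52.5, 29.7]
tcp_rot: [-1.232, 1.568, -1.325]
contact_force: [-0.3, 0.1, -0.4]
grip_width: 0.5
```

Call:
carry_out(rows=[[0,0,-3,0],[0,0,-6,0],[0,0,-9,0],[0,0,-11,0],[0,0,-13,0],[0,0,-13,0],[0,0,-13,0],[0,0,-13,0]])

```text
time: 9.32
tool_pos: [594.4, 52.4, 16.7]
tcp_rot: [-1.194, 1.568, -1.288]
contact_force: [1.0, -0.2, 0.1]
grip_width: 0.1
```

Call:
carry_out(rows=[[0.2,2,0,0],[0.5,5,0,0],[0.8,8,0,0],[1,11,0,0],[1.2,12.5,0,0],[1.3,14,0,0],[1.4,15,0,0],[1.5,16,0,0],[1.6,17,0,0],[1.7,18,0,0],[1.8,19,0,0],[1.9,20,0,0],[2,21,0,0],[2.1,22,0,0],[2.2,23,0,0],[2.3,24,0,0],[2.4,25,0,0],[2.5,26,0,0],[2.5,26,0,0]])

```text
time: 10.9
tool_pos: [596.9, 78.7, 16.7]
tcp_rot: [-1.18, 1.569, -1.274]
contact_force: [-0.4, -0.6, -0.2]
grip_width: 0.2
```

```bash
python3 - <<'E'
from h import *
i,P=campose("wrist");np.save("P5.npy",P)
w=capture("wrist")[:,:,::-1].copy();s=capture("scene")[:,:,::-1]
cv2.imwrite("pics/w5.png",np.hstack([cv2.resize(w,(480,360)),cv2.resize(s[170:250,190:261],(319,360),interpolation=cv2.INTER_CUBIC)]))
E
```

```text
(no output)
```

View pics/w5.png

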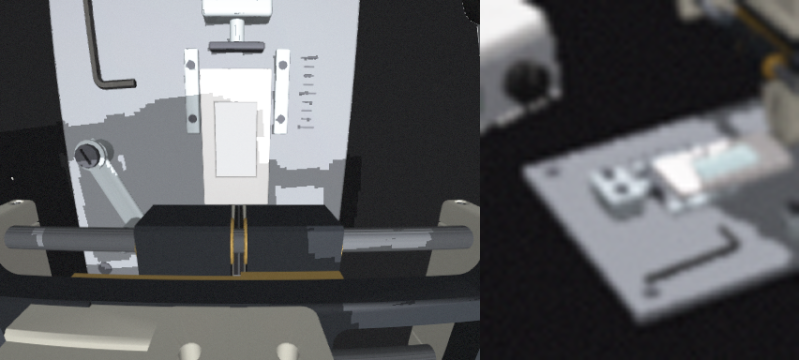

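Call:
carry_out(rows=[[0.1,1,0,0],[0.2,2,0,0],[0.3,3,0,0],[0.4,4,0,0],[0.5,5,0,0],[0.6,6,0,0],[0.7,7,0,0],[0.7,7,0,0]])

```text
time: 11.67
tool_pos: [597.6, 85.9, 16.7]
tcp_rot: [-1.154, 1.569, -1.248]
contact_force: [-0.8, -1.0, 0.4]
grip_width: 0.5
```

Call:
carry_out(rows=[[0,0.4,0,0],[0.1,0.8,0,0],[0.1,1.2,0,0],[0.1,1.2,0,0]])

```text
time: 12.0
tool_pos: [597.7, 87.1, 16.7]
tcp_rot: [-1.145, 1.569, -1.239]
contact_force: [-1.4, -0.9, -1.3]
grip_width: 0.5
```

Call:
carry_out(rows=[[0,0.3,0,0],[0,0.6,0,0],[0.1,0.9,0,0],[0.1,0.9,0,0]])

```text
time: 12.33
tool_pos: [597.8, 88.1, 16.7]
tcp_rot: [-1.183, 1.569, -1.277]
contact_force: [-0.3, -0.4, -0.3]
grip_width: 0.4
```

Call:
carry_out(rows=[[0,0.3,0,0],[0,0.6,0,0],[0.1,0.8,0,0],[0.1,0.8,0,0]])

```text
time: 12.67
tool_pos: [597.8, 88.3, 16.7]
tcp_rot: [-1.386, 1.568, -1.479]
contact_force: [-1.1, -4.8, 1.1]
grip_width: 0.6
```

Call:
carry_out(rows=[[0,0.2,0,0],[0,0.4,0,0],[0,0.4,0,0]])

```text
time: 12.92
tool_pos: [597.7, 88.4, 16.7]
tcp_rot: [-1.435, 1.568, -1.529]
contact_force: [-0.8, -4.8, 0.5]
grip_width: 0.1
```

```bash
python3 - <<'E'
from h import *
w=capture("wrist")[:,:,::-1].copy()
cv2.imwrite("pics/w6.png",cv2.resize(w[0:200,170:370],None,fx=3,fy=3,interpolation=cv2.INTER_CUBIC))
E
```

```text
(no output)
```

View pics/w6.png

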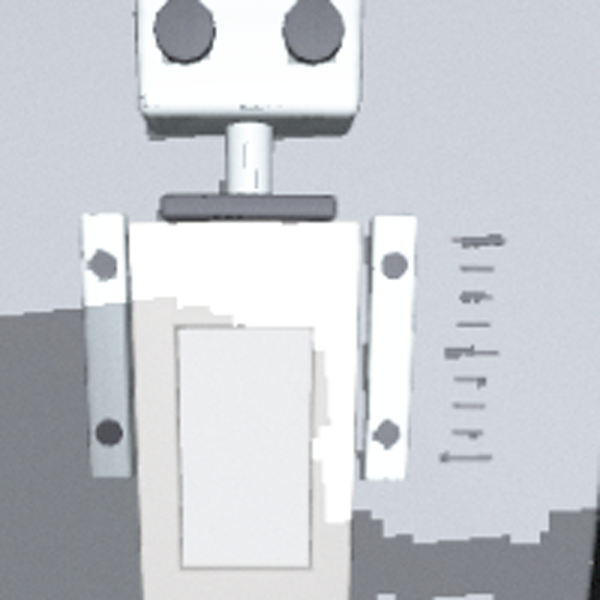

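The slide's front edge (row ~222) now meets the pad (row ~218). It sits square between the rails with about 5 N on it. Next I back off and return to the knob.

Call:
carry_out(rows=[[0,-0.5,0,0],[-0.3,-3,0,0],[-1,-10,0,0],[-1.5,-16,0,0],[-2,-20,5,0],[-2,-20,25,0],[-2,-20,55,0],[-10,-16,85,4],[-25,-12,95,10],[-42,-9,100,16],[-56,-7,100,22],[-62.5,-7,100,25.4],[-62.5,-7,100,25.4],[-62.5,-7,100,25.4],[-62.5,-7,100,25.4]], hand=0)

```text
time: 14.22
tool_pos: [536.0, 81.1, 116.9]
tcp_rot: [-1.178, 1.567, -0.83]
contact_force: [0.1, -0.2, -0.2]
grip_width: 0.3
```

Call:
carry_out(rows=[[0,0,0,0],[0,0,0,0]], hand=30)

```text
time: 14.38
tool_pos: [536.5, 80.9, 116.8]
tcp_rot: [-1.135, 1.567, -0.789]
contact_force: [0.8, 0.7, -0.0]
grip_width: 9.5
```

```bash
python3 - <<'E'
from h import *
o=get_obs();print(o["tool_pos"],o["contact_force"],o["grip_width"])
m=R.from_euler('xyz',o["tcp_rot"]).as_matrix();print(np.degrees(np.arctan2(m[1,2],m[0,2])))
i,P=campose("wrist");np.save("P7.npy",P)
w=capture("wrist")[:,:,::-1].copy()
cv2.imwrite("pics/w7.png",cv2.resize(w[20:240,190:410],(600,600),interpolation=cv2.INTER_CUBIC))
E
```

```text
[536.52306789  80.91340904 116.82784375] [ 0.83544471  0.74800419 -0.03338172] 9.46254091282481
19.83198267208852
```

View pics/w7.png

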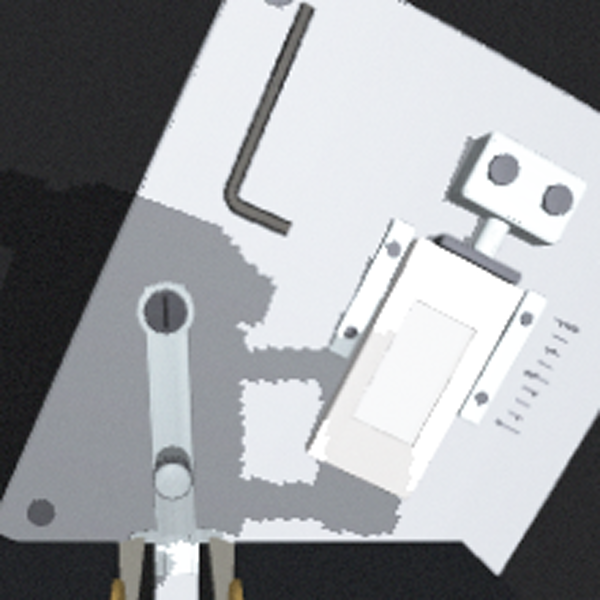

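The slide is still on the pad and the clip is where I left it. I go down to the knob.

Call:
carry_out(rows=[[-0.8,0.2,-5,0],[-1.5,0.4,-20,0],[-1.5,0.4,-40,0],[-1.5,0.4,-58,0],[-1.5,0.4,-70,0],[-1.5,0.4,-78,0],[-1.5,0.4,-82,0],[-1.5,0.4,-84,0],[-1.5,0.4,-84,0],[-1.5,0.4,-84,0],[-1.5,0.4,-84,0]], hand=30)

```text
time: 15.35
tool_pos: [535.4, 81.4, 33.5]
tcp_rot: [-0.954, 1.566, -0.608]
contact_force: [-0.1, 1.3, -0.2]
grip_width: 30.3
```

Call:
carry_out(rows=[[0,0,0,0],[0,0,0,0],[0,0,0,0],[0,0,0,0],[0,0,0,0]], hand=8)

```text
time: 15.77
tool_pos: [535.6, 81.3, 33.7]
tcp_rot: [-0.908, 1.566, -0.561]
contact_force: [-0.0, -0.7, 2.0]
grip_width: 10.8
```

Call:
carry_out(rows=[[0,0,1,0],[0,0,2,0],[0,0,3,0],[0,0,4,0],[0,0,5,0],[0,0,6,0],[0,0,6,0],[0,0,6,0]])

```text
time: 16.43
tool_pos: [533.6, 82.0, 38.3]
tcp_rot: [-2.071, 1.569, -1.724]
contact_force: [-1.1, 5.6, -15.4]
grip_width: 10.9
```

Call:
carry_out(rows=[[2,0.8,0.4,2.5],[4,1.7,0.4,5],[7.9,3.8,0.4,10],[11.6,6.1,0.4,15],[15.1,8.8,0.4,20],[18.3,11.8,0.4,25],[21.3,15,0.4,30],[21.3,15,0.4,30]])

```text
time: 17.1
tool_pos: [554.8, 97.3, 38.0]
tcp_rot: [-2.584, 1.569, -1.71]
contact_force: [1.4, 1.1, -12.7]
grip_width: 10.9
```

Call:
carry_out(rows=[[0,0,1,0],[1.3,1.6,1,2.5],[2.7,3.2,1,5],[4,5,1,7.5],[5.1,6.9,1,10],[7.1,10.8,1,15],[8.8,14.9,1,20],[10.1,19.1,1,25],[11,23.4,1,30],[11.4,25.5,1,32.5],[11.6,27.5,1,34.8],[11.6,27.5,1,34.8],[11.6,27.5,1,34.8]])

```text
time: 18.18
tool_pos: [566.2, 124.6, 38.8]
tcp_rot: [-2.786, 1.569, -1.308]
contact_force: [1.6, 1.2, -13.3]
grip_width: 10.9
```

```bash
python3 - <<'E'
from h import *
o=get_obs();print(o["tool_pos"],o["contact_force"],o["grip_width"])
m=R.from_euler('xyz',o["tcp_rot"]).as_matrix();print(np.degrees(np.arctan2(m[1,2],m[0,2])))
i,P=campose("wrist");np.save("P8.npy",P)
w=capture("wrist")[:,:,::-1].copy()
cv2.imwrite("pics/w8.png",cv2.resize(w[60:260,120:390],None,fx=2.9,fy=2.9,interpolation=cv2.INTER_CUBIC))
E
```

```text
[566.1900026  124.5681759   38.82373559] [  1.55757736   1.23325516 -13.30488108] 10.944657549764258
84.70186025780508
```

View pics/w8.png

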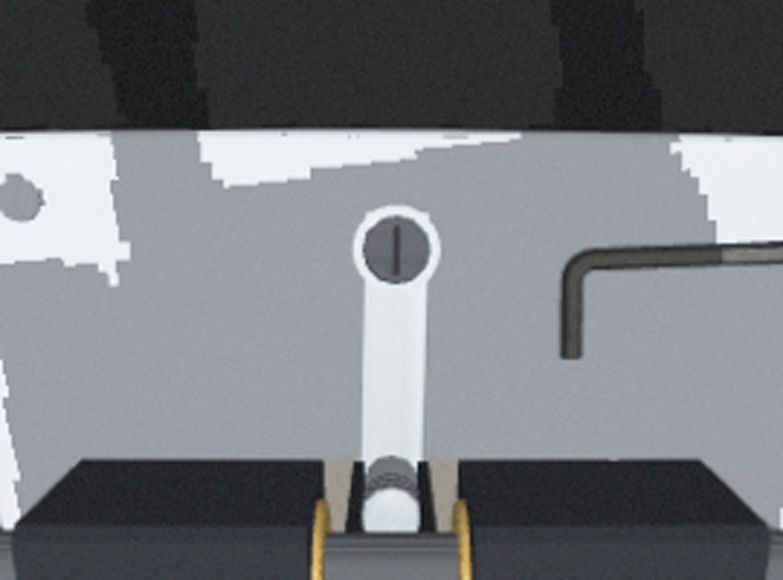

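Blade looks square: the pivot is at (396,250), the knob in line at (391,510), and the stage edge is level. I ease it down.

Call:
carry_out(rows=[[0,0,-0.5,0],[0,0,-1,0],[0,0,-1.5,0],[0,0,-2,0],[0,0,-2.5,0],[0,0,-3,0],[0,0,-3,0],[0,0,-3,0]])

```text
time: 18.9
tool_pos: [567.1, 124.4, 36.4]
tcp_rot: [-2.095, 1.568, -0.616]
contact_force: [5.6, -1.0, -6.4]
grip_width: 11.0
```

Call:
carry_out(rows=[[0,0,-0.4,0],[0.4,0,-0.8,0],[0.8,0,-1.2,0],[0.8,0,-1.6,0],[0.8,0,-1.6,0],[0.8,0,-1.6,0]])

```text
time: 19.4
tool_pos: [567.3, 124.4, 36.0]
tcp_rot: [-2.288, 1.568, -0.809]
contact_force: [-3.4, -0.7, 6.6]
grip_width: 11.0
```

It is seated: the vertical force has crossed zero and now pushes back. I ease off a touch, open the fingers and rise.

Call:
carry_out(rows=[[0,0,0.3,0],[0,0,0.3,0]])

```text
time: 19.57
tool_pos: [567.2, 124.5, 36.3]
tcp_rot: [-2.323, 1.568, -0.845]
contact_force: [2.3, 0.2, -7.1]
grip_width: 10.9
```

Call:
carry_out(rows=[[0,0,0,0],[0,0,0,0],[0,0,0,0],[0,0,2,0],[0,0,6,0],[0,0,20,0],[0,0,45,0],[0,0,75,0],[0,0,110,0],[0,0,130,0],[-20,-20,135,0],[-50,-45,135,0],[-80,-65,135,0],[-85,-70,135,0],[-85,-70,135,0]], hand=30)

```text
time: 20.82
tool_pos: [480.9, 53.5, 172.2]
tcp_rot: [-2.267, 1.568, -0.79]
contact_force: [0.3, 0.0, -0.5]
grip_width: 29.9
```

```bash
python3 - <<'E'
from h import *
o=get_obs();print(o["tool_pos"],o["contact_force"],o["grip_width"])
i,P=campose("wrist");np.save("P9.npy",P)
S=[(-65,-10),(20,-10),(20,62),(20,-33)]
c=np.array([581.56,133.5]);th=-.0949;M=np.array([[np.cos(th),-np.sin(th)],[np.sin(th),np.cos(th)]])
print(proj([list(c+M@s)+[20] for s in S],"wrist",P).round())
E
```

```text
[480.93707636  53.46737248 172.15432448] [ 0.33409173  0.03223283 -0.5230775 ] 29.869549269408548
[[323. 202.]
 [318. 268.]
 [375. 267.]
 [300. 268.]]
```

Call:
carry_out(rows=[[5,-4,0,-7],[12,-8,0,-14],[20,-12,0,-21],[28,-16,0,-28],[36,-20,0,-35],[44,-25,0,-42],[52,-30,0,-49],[60,-35,0,-56],[68,-40,0,-63],[76,-45,0,-70],[84,-50,0,-77],[88,-50,0,-84],[88,-50,0,-90],[88,-50,0,-90],[88,-50,0,-90],[88,-50,0,-90]])

```text
time: 22.15
tool_pos: [569.4, 3.9, 172.1]
tcp_rot: [-2.205, 1.568, -2.296]
contact_force: [-0.3, 0.4, 1.0]
grip_width: 29.8
```

```bash
python3 - <<'E'
from h import *
o=get_obs();print(o["tool_pos"],o["contact_force"],o["grip_width"])
i,P=campose("wrist");np.save("P9.npy",P)
w=capture("wrist")[:,:,::-1].copy();cv2.imwrite("pics/w9raw.png",w)
c=np.array([581.56,133.5]);th=-.0949;M=np.array([[np.cos(th),-np.sin(th)],[np.sin(th),np.cos(th)]])
print(proj([list(c+M@s)+[20] for s in [(-65,-10),(20,-10),(20,47)]],"wrist",P).round())
cv2.imwrite("pics/w9.png",cv2.resize(w[60:225,130:350],None,fx=3.6,fy=3.6,interpolation=cv2.INTER_CUBIC))
E
```

```text
[569.41878881   3.90241512 172.13972573] [-0.26402452  0.36283521  1.01328599] 29.7553096674229
[[193.  65.]
 [275.  65.]
 [276.   6.]]
```

View pics/w9.png

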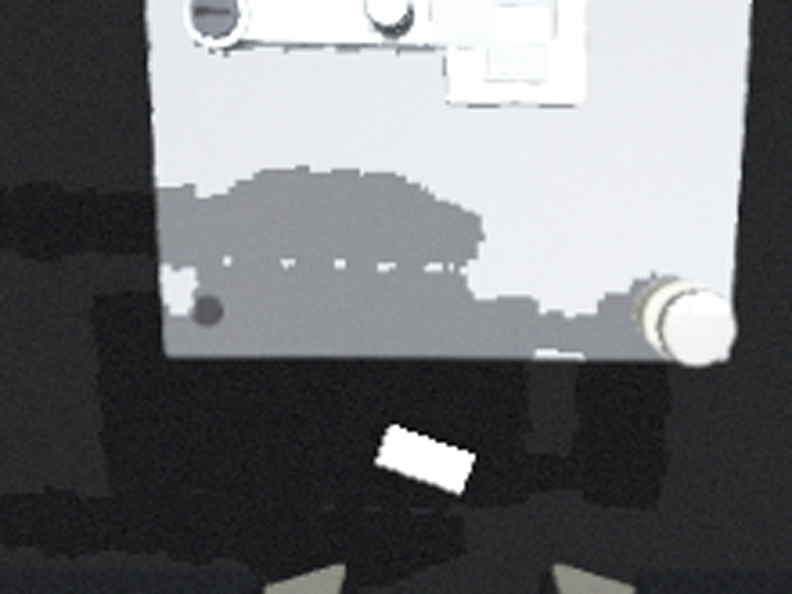

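Twelve views are used, so the last checks are numeric. In this view the blade's lower edge is level at row 47, parallel to the stage edge at row 357. The slide's rear edge is at row 103, columns 447–582, and the vial is in place.

```bash
python3 - <<'E'
from h import *
P=np.load("P9.npy");c=np.array([581.56,133.5]);th=-.0949;M=np.array([[np.cos(th),-np.sin(th)],[np.sin(th),np.cos(th)]])
f=lambda u:(np.array(u)+.5)/3.6-.5+[130,60]
for n,uv,z in(("rearL",(447,103),20),("rearR",(582,103),20),("pivot",(215,10),32),("bladeA",(250,47),24),("bladeB",(440,47),25),("stageL",(167,357),12),("stageR",(720,360),12)):
    print(n,((back(f([uv]),z,"wrist",P)[0,:2]-c)@M).round(1))
t=np.array([597.7,88.4]);print("push TCP stage",((t-c)@M).round(1))
g=cv2.cvtColor(cv2.imread("pics/w9raw.png"),cv2.COLOR_BGR2GRAY)
for x in(266,270,280,284):
    print(x,g[0:62,x])
for y in(38,28,16,10,4): print("pad/slide rows for stage y",y, proj([list(c+M@[20,y])+[20]],"wrist",P).round(1)) if y in(38,16) else 0
print(proj([list(c+M@[20,47])+[20]],"wrist",P).round(1))
E
```

```text
rearL [ -1.7 -33. ]
rearR [ 37.8 -32.7]
pivot [-66.   -9.3]
bladeA [-58.1 -18. ]
bladeB [ -3.7 -18.2]
stageL [ -90.5 -109.4]
stageR [  85.6 -109.4]
push TCP stage [ 20.3 -43.4]
266 [221 134 146 144 102  46 243 255 255 255 255 255 255 255 255 255 255 255
 255 255 255 255 255 255 251 206 235 244 246 246 246 246 246 246 246 246
 246 246 246 246 246 245 246 245 246 247 247 246 246 244 240 238 242 244
 240 239 240 246 248 247 251 252]
270 [157 132 147 148 101  49 241 255 255 255 255 255 255 255 255 255 255 255
 255 255 255 255 255 255 254 234 235 244 245 246 246 245 246 246 246 246
 246 246 245 247 245 247 246 246 246 247 246 246 247 251 250 249 249 249
 249 248 248 249 251 249 248 230]
280 [226 137 144 150 114  55 234 255 255 255 255 255 255 255 255 255 255 255
 255 255 255 255 255 255 254 237 233 244 246 246 246 246 246 246 245 246
 246 246 246 245 246 246 246 246 246 246 246 246 243 218 251 250 249 249
 249 248 248 249 251 250 248 247]
284 [230 182 143 149 122  62 233 255 255 255 255 255 255 255 255 255 255 255
 255 255 255 255 255 255 253 204 234 244 246 246 246 246 246 246 246 245
 246 245 245 245 245 245 245 245 245 245 244 244 246 244 241 239 241 236
 226 228 226 227 230 230 230 230]
pad/slide rows for stage y 38 [[275.7  15.4]]
pad/slide rows for stage y 16 [[275.3  38.5]]
[[275.9   5.8]]
```

Numbers agree: the pad borders the slide with no gap, the slide's rear is at −33 mm, and the blade is parallel to stage x. I hand the job in.

```bash
python3 -c "
from plant import *
print(close_job())"
```

```text
the job is handed in; nothing more can be done
None
```

The job is done and handed in at about 22 s of the 67 s allowed; no verdict came back.

**What I did:**
- I lifted the clip by its knob and swung it about 65° clear, then let it go.
- I pushed the slide about 22 mm until it met the stop pad at about 5 N, and backed off.
- I took the knob again, swung the lifted clip back over the slide, eased it down until the vertical force changed sign, and let go.

**What the last checks showed:**
- **Slide:** in the last picture it touches the pad with no gap. Its rear end is at stage y about −33 mm, which puts its centre near +7 mm, inside the home range.
- **Clip:** the blade lies parallel to stage x within about half a degree. Its toe should sit over the slide's rear part, by the blade's line. I did not measure the toe's contact itself; I judged it from the force as I lowered the clip.
- **Surroundings:** the vial is still in place in the last picture. The hex key was still in its place in the last picture that showed it, just before the clip was lowered. I did not look at the screwdriver, tape roll or beaker again, but the arm stayed well away from them.
- **Forces:** at the knob it read about 15 N, against the 9 N or so given for the spring. Every reading was far below the limits.

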